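# Clear the hand plane off a touch-latch lid and pop the lid ajar

### The arm

A 7-joint arm with a two-finger parallel gripper is mounted at the origin on the work surface. World frame = base frame: x ahead of the robot, y to its left, z up, the work surface at z = 0. Lengths are in m, angles in rad, forces in N, time in s.
With the tool pointing down it reaches from about 0.425 to 0.825 m from the base axis. Payload 3.6 kg.
Tool frame: the origin (TCP) lies on the centre line of the jaws, within the pads' length; the fingertips stand 17 mm ahead of it and the grasp point (between the pads) lies 2 mm behind it; z points along the fingers, y is the direction in which the jaws open and shut (so a half turn about z gives the same grasp; the last joint's range is limited). The gripper opens to 93 mm and grips with 3 to 60 N. Pads are 15 mm wide; open, the fingers measure 128 mm over their backs; the gripper's body (75 mm by 188 mm) begins 65 mm behind the grasp point.
Start: joints at [-0.026, 0.615, -0.013, 1.423, 0.008, 1.103, -0.04], TCP at [0.65, 0, 0.236] pointing down, gripper open.
Joint ranges: [-3.12, 3.12], [-0.3, 2.06], [-1.34, 1.32], [0.26, 2.42], [-1.36, 4.5], [0.01, 1.98], [-2.84, 2.84]. Speed limits (rad/s): [2.79, 2.79, 3.14, 3.14, 3.14, 3.14, 3.14].

### API

Orientations are given as a unit quaternion [w, x, y, z].
In Python, from bench import ctrl gives the robot as it stands. The module is installed in compiled form; this text tells all that it offers.
- The arm moves only by the shell command python3 -m pendant 'ROWS'. ROWS is JSON, a list of rows, each a list of 7 numbers: the shift along the tool's x, y, z in cm, then the turn, a rotation vector about the tool's x, y, z in rad, then the finger opening in cm, from 0 to 9.3. A call has 1 to 10 rows; each row is the pose to reach, as a shift and turn from the pose measured when the call began, along the tool's axes at that moment; what a row does not reach only later rows make up. A row lasts 1/8 s, in which the tool goes at most 62.5 mm and 10.7 degrees, less where a joint would pass 70% of its speed; a pose out of reach is approached as far as the arm can. A call with a gripper value outside its range is refused whole. The fingers move at their own pace and stop on an object; the grip force is fixed at half the most. Time passes only in rows, so rows that repeat a pose let the fingers close. It gives the time, the measured TCP pose, the force and the opening at its end, in the units of the state.
- ctrl.state(): the state, without advancing time (a new reading comes with each control period).
- ctrl.capture(name): name is "scene" or "side" or "wrist"; returns a dict with "image" (420x560x3 uint8, blue, green, red), "vertical_fov" (degrees; the focal length in pixels is half the picture's height over the tangent of half this angle, whatever the lens; pixels are square), "cx", "cy" (the principal point, pixels), "cam_to_world" (4x4, takes a point from camera to world coordinates). Camera axes: x right, y up, looking along -z (the intrinsics and any distortion apply to the point x, -y, -z); pixel columns grow to the right and rows downward; lengths in m; the calibration is good to about 2 mm. The wrist camera is an equidistant fisheye: a pixel r from the principal point sees the ray r / f radians off the axis. A picture is of the moment at which its call begins. There is no depth.
- ctrl.sign_off(): hands the job in, once; it reports no verdict.
The state is a dict: "time": time; "joints": joint angles; "joint_velocities": joint speeds; "tau": joint torques, N m; "tcp_pos": TCP position; "ee_rot": TCP orientation; "force": force on the tool from outside, world axes, zero at the start; "ft_torque": the same for the moment, N m; "gripper_width": opening from 0.0 (shut) to 1.0 (fully open).
Only numpy, scipy, OpenCV 4.12 (cv2) and the standard library are available. Lean on these libraries where they do the work, as an engineer would, in place of code of your own. Each camera call takes 0.05 s, during which the arm holds its last target. There are 200 camera calls.

### The job

The chisels I need are in the tool-chest compartment whose lid has the wooden hand plane lying on it. Without picking anything up, push the plane across with your fingertips until it lies wholly on the fixed grey deck in the middle of the chest, clear of both lids; then press that lid down at its steel disc until the catch trips, and let go so that it springs ajar. Leave the other lid shut with the sanding block on it, and do not disturb the sanding block, glue bottle or hammer.

Things in the scene. Friction and masses are not known exactly. Their poses are not given: they have to be found in the camera images.
- chest: Green steel tool chest, fixed, 230 mm (x) by 540 mm (y), 130 mm high. Origin: centre of its underside; z up, x front to rear (away from the robot at yaw 0), y along its length. On top, along y: right lid -255 to -85 mm, fixed grey deck -80 to 80 mm, left lid 85 to 255 mm. Tops of shut lids at z = 130 mm. Behind the lids a hinge rail, 127 mm high, at x = 97 to 115 mm.
- deck (a point): Centre of the top of the fixed grey deck between the lids: 210 mm (chest x) by 160 mm (chest y), 128.5 mm above the table, so 1.5 mm lower than the shut lids; the plane slides on to it from either lid.
- lid_left (a joint): Angle of the left lid (+y end), rad. 0 shut and latched; negative pressed in (to -0.045, 7 mm at its disc); positive open, the edge nearer the robot rising, hinge at the rear. Touch latch: pressing the disc down 5 mm (-0.03 rad, about 5 N) trips it, going on to the 7 mm stop is harmless; let go, a spring (3 N) lifts the lid in 1 s to its stop at 0.5 rad, front edge 90 mm up. It does not latch again.
- lid_right (a joint): Angle of the right lid (-y end), rad. 0 shut and latched; negative pressed in (to -0.045, 7 mm at its disc); positive open, the edge nearer the robot rising, hinge at the rear. Touch latch: pressing the disc down 5 mm (-0.03 rad, about 5 N) trips it, going on to the 7 mm stop is harmless; let go, a spring (3 N) lifts the lid in 1 s to its stop at 0.5 rad, front edge 90 mm up. It does not latch again.
- lid_left_press (a point): Centre of a flush steel disc, 32 mm across, on the left lid above its touch latch, 31 mm in from the free front edge, 160 mm in front of the hinge line; moves with the lid. With the lid shut: x = -65, y = +170, z = 130 mm in the chest frame. Lid: plywood, 190 mm (chest x, from -96 to 94) by 170 mm (chest y), 10 mm thick.
- lid_right_press (a point): Centre of a flush steel disc, 32 mm across, on the right lid above its touch latch, 31 mm in from the free front edge, 160 mm in front of the hinge line; moves with the lid. With the lid shut: x = -65, y = -170, z = 130 mm in the chest frame. Lid: plywood, 190 mm (chest x, from -96 to 94) by 170 mm (chest y), 10 mm thick.
- plane: Loose small wooden hand plane: pale block 120 mm long (x), 46 mm wide (y), 28 mm high, 0.15 to 0.31 kg, with a slanting steel blade rising from its top to 49 mm near the middle. Origin: centre of its underside, z up. Starts flat on one of the two lids (which one varies), its length along the chest x axis within 0.3 rad.
- plane_corner0 (a point): Corner of the plane's underside at its -x end, +y side (-60, +23 mm from its origin).
- plane_corner1 (a point): Corner of the plane's underside at its -x end, -y side (-60, -23 mm from its origin).
- plane_corner2 (a point): Corner of the plane's underside at its +x end, +y side (+60, +23 mm from its origin).
- plane_corner3 (a point): Corner of the plane's underside at its +x end, -y side (+60, -23 mm from its origin).
- sanding_block: Loose cork sanding block with a wooden back, 105 mm (x) by 58 mm (y) by 38 mm high, lying on the lid that the plane is not on. Origin: centre of its underside. Leave it there.
- glue: White glue bottle standing on the table to the left of the chest, 64 mm across, 150 mm high. Origin: centre of its underside. Bystander.
- hammer: Hammer lying on the table to the right of the chest, about 260 mm long (along its x, head at +x), head 86 mm wide, 26 mm high. Origin: middle of its length, on the table. Bystander.
Not all that is in view belongs to the job. Leave any red look-alike of the plane alone.

How it is judged:
By the outcome, as a careful person would: the job done as asked, in the order asked, and still so for the second after the job is handed in, with the robot touching nothing.
It also fails if it takes over 54 s, if anything falls off the work surface, if the arm or the gripper's body presses on something with over 40 N, if the wrist force passes 120 N, or if a joint passes its speed limit or range.

## Working session

There is one attempt and no reset: what is moved stays moved. The work goes in short steps, Python scripts to look and compute and a shell command to move; the robot and the scene stay as the last step left them, time stands still between calls to the robot, and variables do not carry over. Pictures are saved under pics/ and viewed, about 8 in all and at most 12, crops included, and the job is handed in when it is done.

```bash
mkdir -p pics; cat > h.py <<'E'
import numpy as np, cv2
from bench import ctrl
def cap(n,save=None):
    c=ctrl.capture(n)
    if save: cv2.imwrite('pics/'+save,c['image'])
    np.savez('last_%s.npz'%n,**{k:np.array(v) for k,v in c.items()})
    return c
def ray(c,u,v):
    f=210/np.tan(np.radians(float(c['vertical_fov']))/2); T=np.array(c['cam_to_world'])
    return T[:3,3],T[:3,:3]@np.array([(u-float(c['cx']))/f,-(v-float(c['cy']))/f,-1])
def at(c,u,v,z):
    o,d=ray(c,u,v); return o+d*(z-o[2])/d[2]
def proj(c,P):
    f=210/np.tan(np.radians(float(c['vertical_fov']))/2); T=np.array(c['cam_to_world'])
    p=(np.atleast_2d(P)-T[:3,3])@T[:3,:3]; return np.c_[float(c['cx'])+f*p[:,0]/-p[:,2],float(c['cy'])-f*p[:,1]/-p[:,2]]
E
python3 - <<'E'
from h import *
a=cap('scene','scene0.png');b=cap('side','side0.png')
for c in(a,b): print({k:v for k,v in c.items() if k!='image'})
print(ctrl.state())
E
```

```text
{'vertical_fov': 47.511848863545836, 'cx': 283.88053079323345, 'cy': 204.41935847888024, 'cam_to_world': array([[-0.79478191, -0.5247379 ,  0.30491285,  1.06977893],
       [ 0.6067725 , -0.67695102,  0.41661067,  0.6978348 ],
       [-0.01220035,  0.51612736,  0.85642495,  1.5078616 ],
       [ 0.        ,  0.        ,  0.        ,  1.        ]])}
{'vertical_fov': 56.89776051785052, 'cx': 274.3865691550535, 'cy': 212.060774927222, 'cam_to_world': array([[-0.8653468 ,  0.32893378, -0.37812364,  0.07494456],
       [-0.5008377 , -0.59518599,  0.62842282,  0.82487586],
       [-0.0183444 ,  0.73318225,  0.67978472,  1.01667001],
       [ 0.        ,  0.        ,  0.        ,  1.        ]])}
{'time': 0.1, 'joints': array([-0.02652251,  0.61578045, -0.01262822,  1.42469795,  0.00812314,
        1.10342659, -0.04039691]), 'joint_velocities': array([-0.00069734, -0.00368881, -0.00018891, -0.00371159, -0.00018188,
       -0.00167282,  0.00097136]), 'tau': array([ 9.60165453e-04, -4.60037935e+01,  2.10206788e-01, -1.66244763e+01,
       -6.11468428e-02,  1.69380486e-02,  1.02607953e-04]), 'tcp_pos': array([6.49336256e-01, 2.69225845e-05, 2.34637745e-01]), 'ee_rot': array([-0.00078493,  0.70706716,  0.7071455 , -0.00081413]), 'force': array([-0.36459758,  0.48040376, -0.46610103]), 'ft_torque': array([ 0.00476613, -0.03834471, -0.01252832]), 'gripper_width': 0.9969356563372662}
```

View pics/scene0.png

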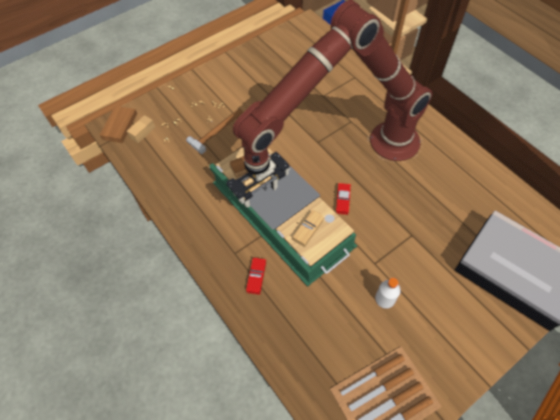

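View pics/side0.png

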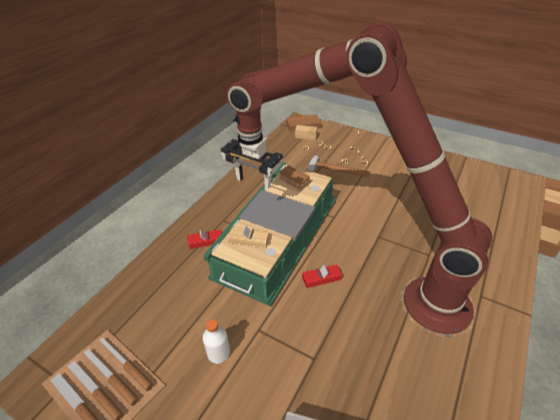

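The scene picture shows three plane-shaped objects: red ones on the table at (343,198) and (256,275), and a pale wooden one at (308,226) on the lid at the glue-bottle end, which is the left lid (+y). The pale one fits the description. The side view agrees, with the plane at (250,236) and the sanding block on the far lid at (295,178). I'll confirm in an enlarged crop of both views.

```bash
python3 - <<'E'
from h import *
a=cv2.imread('pics/scene0.png')[150:290,205:365]; b=cv2.imread('pics/side0.png')[165:305,200:340]
r=lambda i:cv2.resize(i,None,fx=4,fy=4,interpolation=cv2.INTER_CUBIC)
cv2.imwrite('pics/ca.png',r(a)); cv2.imwrite('pics/cb.png',r(b))
E
```

```text
(no output)
```

View pics/ca.png

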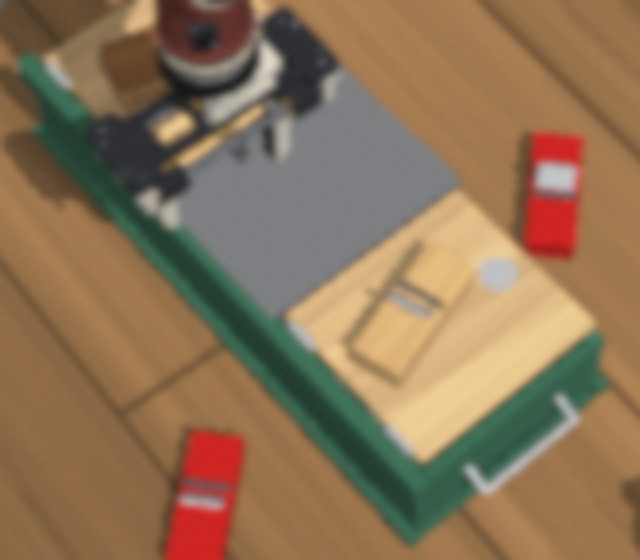

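View pics/cb.png

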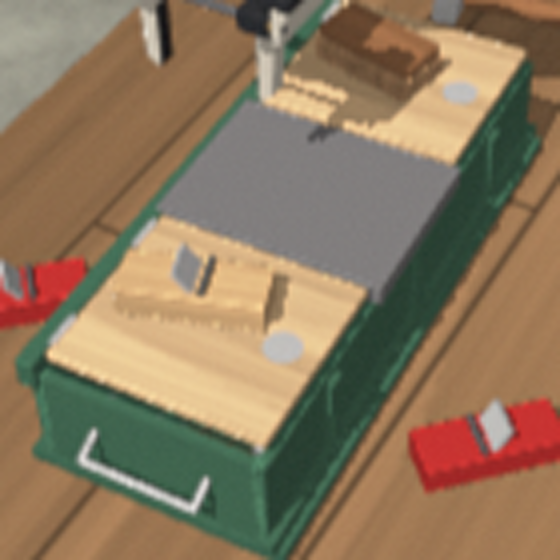

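The crops confirm it: the pale plane is on the left lid (+y, glue end) and the brown sanding block is on the right lid. Both red ones are on the table. Next I'll fit the poses.

```bash
cat > fit.py <<'E'
from h import *
from scipy.optimize import least_squares
def load(n): return dict(np.load('last_%s.npz'%n))
def pose(p,L):
    c,s=np.cos(p[2]),np.sin(p[2]); L=np.array(L,float)
    return np.c_[p[0]+c*L[:,0]-s*L[:,1],p[1]+s*L[:,0]+c*L[:,1],L[:,2]]
def fit(obs,x0):  # obs: list of (cam, uv, local)
    f=lambda p:np.concatenate([(proj(c,pose(p,L))-np.array(uv)).ravel() for c,uv,L in obs])
    r=least_squares(f,x0,loss='soft_l1'); return r.x,f(r.x).reshape(-1,2)
E
python3 - <<'E'
from fit import *
a,b=load('scene'),load('side')
A=lambda q:np.array(q)/4+[204.6,149.6]; B=lambda q:np.array(q)/4+[199.6,164.6]
p,r=fit([(a,A([(498,273),(598,330),(460,190),(420,462)]),[(-.065,.17,.13),(-.096,.255,.13),(-.096,.0825,.129),(.094,.255,.13)]),
 (b,B([(282,347),(460,93),(262,448),(368,293),(458,165)]),[(-.065,.17,.13),(-.065,-.17,.13),(-.096,.255,.13),(-.096,.0825,.129),(-.096,-.0825,.129)])],[.65,0,0])
print('chest',p,r.round(1).tolist())
z=.158;L=[(-.06,.023,z),(-.06,-.023,z),(.06,-.023,z),(.06,.023,z)]
q,r=fit([(a,A([(475,265),(425,240),(350,342),(402,376)]),L),(b,B([(270,300),(283,275),(130,250),(118,293)]),L)],[.65,.17,0])
print('plane',q,r.round(1).tolist())
d=q[:2]-p[:2];c,s=np.cos(p[2]),np.sin(p[2]);print('plane in chest',c*d[0]+s*d[1],-s*d[0]+c*d[1],q[2]-p[2])
print('disc',pose(p,[(-.065,.17,.13)]),'deck',pose(p,[(0,0,.1285)]))
E
```

```text
chest [ 0.56196547 -0.00341702  0.02599671] [[0.8, 0.9], [0.3, -1.0], [-0.1, -0.6], [0.4, 0.0], [-0.5, 0.2], [1.0, 0.5], [-0.5, -1.4], [0.1, -1.2], [-0.7, -0.2]]
plane [0.57352451 0.15151774 0.36770177] [[0.6, -1.4], [0.8, -1.4], [0.7, 0.9], [0.2, -0.9], [-0.3, 0.9], [-1.0, -3.6], [-0.3, -1.1], [-0.9, -1.4]]
plane in chest 0.01558247423900441 0.1545819444879553 0.34170506371218623
disc [[0.49256849 0.16483594 0.13      ]] deck [[ 0.56196547 -0.00341702  0.1285    ]]
```

```bash
python3 -m pendant '[[4,-1.5,0,0,0,-0.01,5],[8,-3,0,0,0,-0.026,5],[12,-4.5,0,0,0,-0.026,5],[16,-6,0,0,0,-0.026,5],[20,-7.2,0,0,0,-0.026,5],[21.9,-7.7,0,0,0,-0.026,5],[21.9,-7.7,2,0,0,-0.026,5],[21.9,-7.7,4,0,0,-0.026,5],[21.9,-7.7,4,0,0,-0.026,5],[21.9,-7.7,4,0,0,-0.026,5]]'
python3 - <<'E'
from h import *
a=cap('side','side1.png')['image'][120:300,180:360]
cv2.imwrite('pics/cc.png',cv2.resize(a,None,fx=3.3,fy=3.3,interpolation=cv2.INTER_CUBIC))
E
```

```text
time: 1.35
tcp_pos: [0.573, 0.2183, 0.1953]
ee_rot: [-0.0, 0.698, 0.716, -0.0]
force: [0.5, -0.4, 0.4]
gripper_width: 0.535
```

View pics/cc.png

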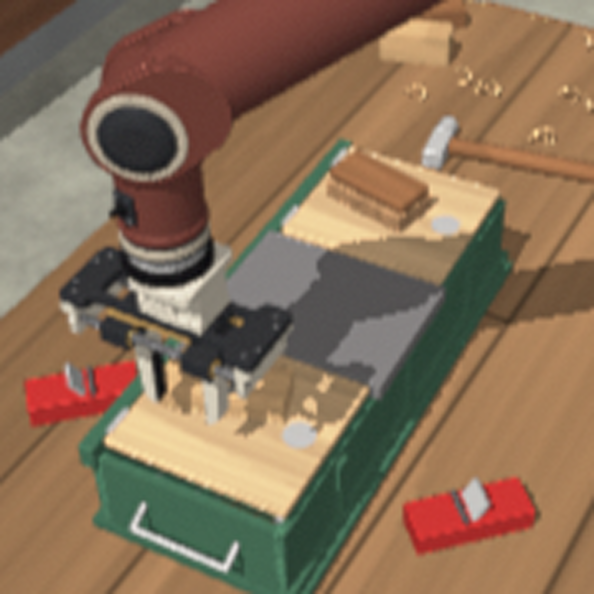

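The side view shows both fingers (crop (150,370) and (212,395)) hovering over the lid on the glue side of the plane, with nothing else near them. I'll lower them until the tips are about 9 mm above the lid.

```bash
python3 -m pendant '[[0,0,1.2,0,0,0,5],[0,0,2.4,0,0,0,5],[0,0,3.3,0,0,0,5],[0,0,3.8,0,0,0,5],[0,0,3.8,0,0,0,5]]'
python3 -m pendant '[[-0.7,0,0,0,0,0,5],[-1.4,0,0,0,0,0,5],[-2.1,0,0,0,0,0,5],[-2.8,0,0,0,0,0,5],[-3.5,0,0,0,0,0,5],[-4.2,0,0,0,0,0,5],[-4.9,0,0,0,0,0,5],[-5.6,0,0,0,0,0,5],[-6.3,0,0,0,0,0,5],[-7,0,0,0,0,0,5]]'
```

```text
time: 2.02
tcp_pos: [0.5728, 0.2186, 0.1571]
ee_rot: [-0.001, 0.698, 0.716, -0.001]
force: [-0.3, -0.8, -0.2]
gripper_width: 0.536
time: 3.28
tcp_pos: [0.5745, 0.1487, 0.1572]
ee_rot: [-0.001, 0.698, 0.716, -0.0]
force: [0.0, 2.7, 1.3]
gripper_width: 0.538
```

```bash
python3 -m pendant '[[-0.8,0,0,0,0,0,5],[-1.6,0,0,0,0,0,5],[-2.4,0,0,0,0,0,5],[-3.2,0,0,0,0,0,5],[-4,0,0,0,0,0,5],[-4.8,0,0,0,0,0,5],[-5.6,0,0,0,0,0,5],[-6.4,0,0,0,0,0,5],[-7.2,0,0,0,0,0,5],[-8,0,0,0,0,0,5]]'
python3 -m pendant '[[-0.8,0,0,0,0,0,5],[-1.5,0,0,0,0,0,5],[-2.2,0,0,0,0,0,5],[-2.9,0,0,0,0,0,5],[-3.4,0,0,0,0,0,5],[-3.7,0,0,0,0,0,5],[-3.7,0,0,0,0,0,5]]'
python3 -m pendant '[[0.6,0,0,0,0,0,5],[1.5,0,0,0,0,0,5],[1.5,0,-2,0,0,0,5],[1.5,0,-5,0,0,0,5],[4,0,-7,0,0,0,5],[8,0,-7,0,0,0,4],[12,0,-7,0,0,0,2],[14,0,-7,0,0,0,0],[14,0,-7,0,0,0,0],[14,0,-7,0,0,0,0]]'
python3 - <<'E'
from h import *
a=cap('side','side2.png')['image'][140:300,180:360]; b=cap('scene')['image'][150:310,190:370]
i=np.hstack([a,b]); cv2.imwrite('pics/cd.png',cv2.resize(i,None,fx=2.2,fy=2.2,interpolation=cv2.INTER_CUBIC))
E
```

```text
time: 4.53
tcp_pos: [0.5764, 0.0681, 0.1571]
ee_rot: [-0.001, 0.698, 0.716, -0.001]
force: [0.4, 0.2, -1.6]
gripper_width: 0.538
time: 5.4
tcp_pos: [0.5774, 0.0305, 0.1571]
ee_rot: [-0.001, 0.698, 0.716, -0.001]
force: [0.4, 0.4, 0.3]
gripper_width: 0.537
time: 6.65
tcp_pos: [0.5744, 0.168, 0.227]
ee_rot: [0.0, 0.699, 0.715, -0.001]
force: [0.6, -0.6, -0.8]
gripper_width: 0.043
```

View pics/cd.png

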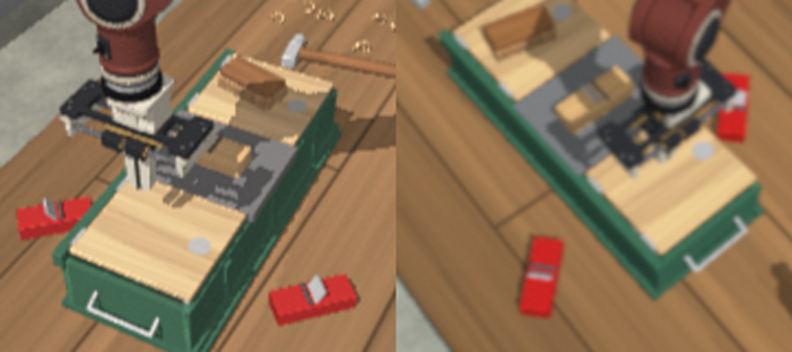

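Both views show the plane in the middle of the grey deck: side at (225,155) and scene at (590,95) in the composite. The sanding block hasn't moved. I'll move over the left disc and measure the plane before pressing.

```bash
python3 -m pendant '[[0,-3,0,0,0,0,0],[0,-6,0,0,0,0,0],[-0.1,-8.1,0,0,0,0,0],[-0.1,-8.1,2,0,0,0,0],[-0.1,-8.1,4,0,0,0,0],[-0.1,-8.1,4,0,0,0,0],[-0.1,-8.1,4,0,0,0,0]]'
python3 - <<'E'
from h import *
a=cap('side','side3.png')['image'][155:285,200:330]; b=cap('scene','scene3.png')['image'][160:290,215:345]
i=np.hstack([a,b]); cv2.imwrite('pics/ce.png',cv2.resize(i,None,fx=3,fy=3,interpolation=cv2.INTER_CUBIC))
E
```

```text
time: 7.62
tcp_pos: [0.4942, 0.1645, 0.1879]
ee_rot: [0.0, 0.7, 0.714, -0.001]
force: [1.0, 0.2, -0.1]
gripper_width: 0.004
```

View pics/ce.png

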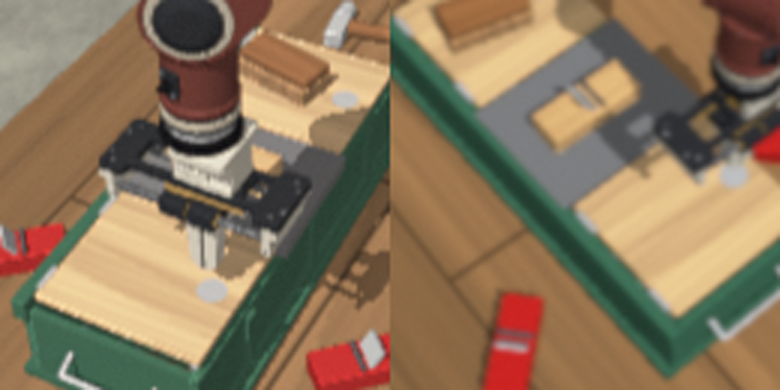

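The plane lies clear of both deck edges, and the closed fingertips are above the left disc (side (210,290) in the composite). Now I'll press.

```bash
python3 -m pendant '[[0,0,1.5,0,0,0,0],[0,0,3,0,0,0,0],[0,0,3.8,0,0,0,0],[0,0,4.1,0,0,0,0],[0,0,4.3,0,0,0,0],[0,0,4.5,0,0,0,0],[0,0,4.65,0,0,0,0],[0,0,4.75,0,0,0,0],[0,0,4.75,0,0,0,0]]'
```

```text
time: 8.85
tcp_pos: [0.4933, 0.1646, 0.141]
ee_rot: [0.0, 0.7, 0.714, -0.001]
force: [-3.4, -1.3, 3.7]
gripper_width: 0.006
```

```bash
python3 -m pendant '[[0,0,0.1,0,0,0,0],[0,0,0.2,0,0,0,0],[0,0,0.2,0,0,0,0]]'
python3 -m pendant '[[0,0,-1,0,0,0,0],[0,0,-3,0,0,0,0],[0,0,-6,0,0,0,0],[0,0,-10,0,0,0,0],[0,0,-14,0,0,0,0],[0,0,-18,0,0,0,0],[0,0,-20,0,0,0,0],[0,0,-20,0,0,0,0],[0,0,-20,0,0,0,0],[0,0,-20,0,0,0,0]]'
python3 -m pendant '[[0,-1,0,0,0,0,0],[0,-1,0,0,0,0,0],[0,-1,0,0,0,0,0],[0,-1,0,0,0,0,0],[0,-1,0,0,0,0,0],[0,-1,0,0,0,0,0]]'
python3 - <<'E'
from h import *
a=cap('side','side4.png')['image'][120:300,180:360]; b=cap('scene','scene4.png')['image'][130:310,190:370]
i=np.hstack([a,b]); cv2.imwrite('pics/cf.png',cv2.resize(i,None,fx=2.2,fy=2.2,interpolation=cv2.INTER_CUBIC))
E
```

```text
time: 9.22
tcp_pos: [0.4933, 0.1646, 0.1401]
ee_rot: [0.0, 0.7, 0.714, -0.001]
force: [-2.4, -0.8, 7.6]
gripper_width: 0.007
time: 10.48
tcp_pos: [0.493, 0.1648, 0.3387]
ee_rot: [-0.0, 0.7, 0.714, -0.002]
force: [-0.1, 0.2, 1.0]
gripper_width: 0.003
time: 11.22
tcp_pos: [0.4831, 0.1646, 0.3388]
ee_rot: [-0.0, 0.7, 0.714, -0.002]
force: [0.1, 0.2, 0.7]
gripper_width: 0.005
```

View pics/cf.png

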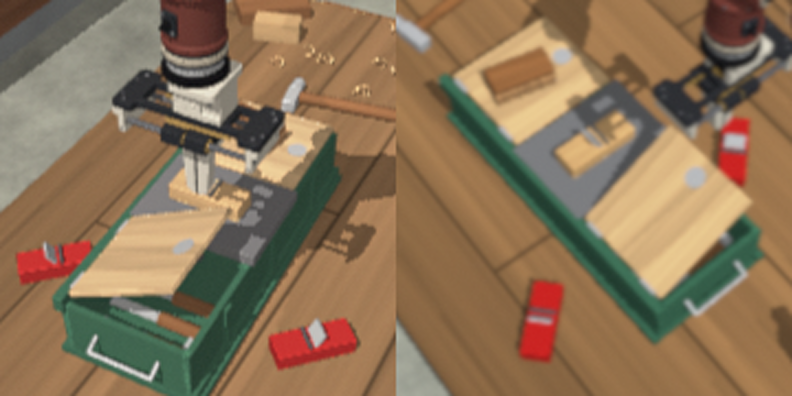

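The left lid is ajar with the chisels visible (side (165,315)). The plane is on the grey deck (scene (597,142)), the right lid is shut with the block on it, and the arm is clear. I'll check the plane's margins in numbers, then hand in.

```bash
python3 - <<'E'
from fit import *
a=load('scene'); A=np.array([(637,130),(615,109),(555,152),(574,173)])
uv=np.c_[(A[:,0]-396)/2.2+190,A[:,1]/2.2+130]
z=.1565;L=[(-.06,.023,z),(-.06,-.023,z),(.06,-.023,z),(.06,.023,z)]
q,r=fit([(a,uv,L)],[.57,0,0]); p=[.562,-.0034,.026]
q2=pose(q,L)[:,:2]-p[:2];c,s=np.cos(p[2]),np.sin(p[2])
m=q2@np.array([[c,-s],[s,c]]);print(m.round(3).tolist(),abs(r).max())
if abs(m[:,1]).max()<.07 and abs(m[:,0]).max()<.1: print(ctrl.sign_off())
E
```

```text
[[-0.05, 0.027], [-0.049, -0.019], [0.071, -0.018], [0.07, 0.028]] 0.7696922777763575
the job is handed in; nothing more can be done
None
```

The job is done and handed in at about 11 s. The left compartment (glue-bottle end) is sprung ajar with the chisels visible.

- **Plane:** I pushed it off the left lid with two fingertips, without gripping it. It now lies wholly on the grey deck, with corners at chest x from -50 to +71 mm and y from -19 to +28 mm. The deck's limits are ±105 mm and ±80 mm.
- **Lid:** I then pressed the left lid at its disc to nearly the 7 mm stop, with about 8 N, and lifted clear.
- **Everything else:** The right lid is shut with the sanding block on it. I touched nothing else, though the glue bottle and most of the hammer were outside the last crops.
- **Disagreement:** The first measurement put the plane's starting angle at 0.34 rad to the chest, slightly over the stated 0.3 rad. I put this down to measurement error; it did not affect the push.

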